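# Snap the key fob's ring onto its sprung hook

### The arm

A 6-joint arm with a two-finger parallel gripper is mounted at the origin on a cart in front of the work surface, level with it; the furniture and walls round the work are solid. World frame = base frame: x ahead of the robot, y to its left, z up, the work surface at z = 0. Lengths are in m, angles in degrees, forces in N, time in s.
With the tool pointing down it reaches from about 0.25 to 0.725 m from the base axis. Payload 9.7 kg.
Tool frame: the origin (TCP) lies midway between the tips of the shut fingers; the grasp point (between the pads) lies bot.hold_point_z behind it (bot.hold_point_z is the distance from the TCP to the grasp point, in m); z points along the fingers, y is the line along which they close (so a half turn about z gives the same grasp; the last joint's range is limited). The gripper opens to 85 mm and grips with 20 to 120 N. Pads are 22 mm wide; open, the fingers measure 114 mm over their backs; the gripper's body (76 mm by 85 mm) begins 54 mm behind the grasp point. The pads swing forward as they close: fully open they stand 13 mm farther back than shut.
Start: joints at [77.235, 4.979, 10.078, 95.1, 0, 90], TCP at [0.122, 0.536, 0.231] pointing down, gripper open.
Joint ranges: [-179.16, 179.16], [-48.56, 103.87], [-65.8, 70.77], [-126.05, 130.52], [-82.76, 87.17], [-180, 180]. Speed limits (degrees/s): [127.2, 127.2, 147.25, 180, 180, 180].

### API

Orientations are given as [roll, pitch, yaw] about the fixed x, y, z axes, in that order (R = Rz(yaw) Ry(pitch) Rx(roll)).
In Python, from workcell import bot, camera, camera_model, ticket gives the robot as it stands.
- The arm moves only by the tool send_rows, never from a script. Its argument "targets" is text: rows parted by semicolons, each of 5 numbers parted by spaces: the shift along the tool's x, y, z in mm, then the turn about the tool's z in degrees, then the closure in counts, from 0 (fully open) to 255 (shut). A call has 1 to 20 rows; each row is the pose to reach, as a shift and turn from the pose commanded when the call began, along the tool's axes at that moment; what a row does not reach only later rows make up. A row lasts 1/8 s, in which the tool goes at most 62.5 mm and 10.7 degrees, less where a joint would pass 70% of its speed; a pose out of reach is approached as far as the arm can. A call with a gripper value outside its range is refused whole. The fingers move at their own pace and stop on an object; "newtons" is the grip in N (left out, the last holds). Time passes only in rows, so rows that repeat a pose let the fingers close. It gives the time, the measured TCP pose, the force, the opening and the grip force at its end, in the units of the state.
- bot.get_obs(): the state, without advancing time (a new reading comes with each control period).
- camera(name): name is "scene" or "side" or "wrist"; returns the picture (480x640x3 uint8, blue, green, red); there is no depth.
- camera_model(name): a dict with "K" (3x3 intrinsics, pixels), "pose" (4x4, takes a point from camera to world coordinates); the wrist camera has in their place "T_tool_cam" (4x4, takes a point from camera to tool coordinates, whose origin is the TCP and whose axes are the flange's). Camera axes: x right, y down, z forward; pixel columns grow to the right and rows downward; lengths in m; the calibration is good to about 2 mm. The wrist camera is an equidistant fisheye: a pixel r from the principal point sees the ray r / f radians off the axis. A picture is of the moment at which its call begins: read the wrist's pose just before it. camera_model takes no time and is no camera call.
- ticket.job_done(): hands the job in; it is judged then, once.
The state is a dict: "time": time; "q": joint angles; "qd": joint speeds; "joint_efforts": joint torques, N m; "ee_pos": TCP position; "tcp_rot": TCP orientation; "wrist_force": force on the tool from outside, world axes, zero at the start; "torque": the same for the moment, N m; "opening": finger opening in m; "grasp_force": force on a finger pad.
Only numpy, scipy, OpenCV 4.12 (cv2) and the standard library are available. Lean on these libraries where they do the work, as an engineer would, in place of code of your own. Each camera call takes 0.05 s, during which the arm holds its last target. There are 200 camera calls.

### The job

Take the red key fob out of its grey rack and press the bar of its steel ring straight down through the brass gate of the snap hook on the blue stand until the gate snaps shut over the bar. Then, still holding the fob, tug it upward so that the ring pulls on the shut gate from below with roughly half a kilo (5 to 10 N) for half a second, and let go so that it stays on the hook. Work gently: never push or pull on the hook with more than about 2 kg (20 N), and leave the other things on the desk alone.

Things in the scene. Friction and masses are not known exactly. Their poses are not given: they have to be found in the camera images.
- key_fob: The loose key fob as a whole (about 70 g), 92 mm tall: a steel ring below, a red grip with a black inlay above. Its origin is the lowest point of the ring, its z points up to the grip, its y lies along the ring's lower bar. It starts upright in the rack's slot and may lean up to 5 degrees there.
- fob_grip (a point): Centre of the fob's red grip, 71 mm above the fob's lowest point. The grip measures 16 mm (along its x) x 40 mm (along its y) x 42 mm tall; it is taken from above across its 16 mm. The fob is the same when turned half round its z.
- fob_bar (a point): Centre of the straight lower bar of the fob's ring, 68 mm straight below fob_grip. The ring is 6 mm round wire in the fob's yz plane, opening 34 mm wide (y) and 44 mm high (between the bar and the red grip). The bar lies along y. Once clipped and let go, the fob may tip over and dangle from the hook.
- key_rack: Fixed grey block 56 x 84 x 36 mm high, x across the slot, y along it; its origin is the centre of its underside. One slot open at the top in its middle, 8 mm wide (x), 47 mm long (y), 28 mm deep, so its floor is 8 mm above the desk; the fob's ring stands in it with the fob's axes along the rack's.
- hook_stand: Fixed blue stand, foot 100 x 70 x 10 mm; origin on the desk, straight under where the ring's bar is pressed through the gate. It carries a post and a steel snap hook: a U 10 mm thick, open at the top, in the stand's xz plane. Post and spine on the +x side (post axis 26.5 mm from the origin), nose on the -x side (inner face 6.5 mm). The bar must lie along the stand's y.
- hook_entry (a point): Fixed mark 140 mm straight above the stand's origin, axes as the stand's. The post is clamped at a different height each time: the gate's axis is 0 to 25 mm above this mark; that height is NOT measured, it must be felt or seen. The nose tops the gate's axis by 12 mm. The U's rigid floor stops the bar's centre 28 mm below the gate's axis. The clamp holds; above it a stiff spring lets the whole hook give 1 mm per 3 N.
- snap_gate (a joint): Brass gate, 6 mm thick, from its hinge on the spine to the nose. Rad: 0 shut; swings down and inward; a sprung push rising to about 6 N; about 27 mm below first touch (0.8 rad) the bar slips past and it snaps back to 0; 34 mm below first touch is the U's floor. Pulled up from inside it has play to a hard stop at -0.06 (under 1 N); the bar is then 23 mm above its place on the floor.
- rubber_stopper: Black rubber stopper, 34 x 34 x 28 mm, standing; origin at the centre of its underside. Bystander.
- cutter_red: Small side cutter with red handles, 34 x 110 x 8 mm, lying; origin under its centre. Bystander.
- tube_adapter: Blue tube adapter, 18 x 48 x 18 mm, lying; origin under its centre. Bystander.
- brass_union: Brass hose fitting, 21 x 24 x 48 mm, standing; origin at the centre of its underside. Bystander.
- ball_pen: White ball pen, 11 x 145 x 9 mm, lying; origin under its centre. Bystander.
Mind the look-alikes: they are no part of the job. There is more than one size of the key_fob; the job needs the middle-sized.

How it is judged (in metres and radians):
On the way, in this order (a step that is already met when the one before it is completed fails the run):
1. the ring's bar presses the hook's gate open (value of joint snap_gate above 0.5 rad and contact force between key_fob and hook_stand above 1.5 N and horizontal distance between fob_bar and hook_stand below 0.012 m), for 0.05 s.
2. with the gate shut behind it, the ring is tugged up against the gate from inside the hook with at least 3 N (value of joint snap_gate below -0.03 rad and contact force between key_fob and hook_stand above 3 N and contact force between the fingers and key_fob above 1 N), for 0.3 s.
At the end, for the whole second after the job is handed in: The bar of the fob's ring is inside the hook (12 mm toward the nose to 26 mm toward the spine from the entry line, within 20 mm sideways, 95 to 165 mm above the desk), the gate is shut (within 0.08 rad), and the fob hangs or leans there, slower than 0.15 m/s (value of joint snap_gate between -0.08 and 0.08 rad and x of fob_bar in the frame of hook_stand between -0.012 and 0.026 m and y of fob_bar in the frame of hook_stand between -0.02 and 0.02 m and z of fob_bar in the frame of hook_stand between 0.095 and 0.165 m and linear speed of key_fob below 0.15 m/s); the robot touches nothing.
It fails at once if the fob, while held, loads the hook with more than 20 N (contact force between key_fob and hook_stand above 20 N and contact force between the fingers and key_fob above 1 N).
It fails at once if the robot itself presses on the hook or stand with more than 5 N (contact force between any of the fingers, the arm and hook_stand above 5 N).
It fails at once if a bystander is moved by more than 20 mm (distance of any of rubber_stopper, cutter_red, tube_adapter, brass_union, ball_pen from where it was at the start of the episode above 0.02 m).
It also fails if it takes over 58 s, if anything falls off the work surface, if the arm or the gripper's body presses on something with over 40 N, if the wrist force passes 120 N, or if a joint passes its speed limit or range.

## Working session

There is one attempt and no reset: what is moved stays moved. The work goes in short steps, Python scripts to look and compute and a tool call to move; the robot and the scene stay as the last step left them, time stands still between calls to the robot, and variables do not carry over. Pictures are saved under pics/ and viewed, at most 10 in all, crops included, and the job is handed in when it is done.

Besides the shell and the picture viewer there is one more tool, called by a JSON object that holds its "fn" and its "kwargs". send_rows: Moves the arm, as the interface text tells. Its arguments: {"type":"object","properties":{"targets":{"type":"string"},"newtons":{"type":"number"}},"required":["targets"]}

```bash
mkdir -p pics; ls; python3 - <<'E'
from workcell import bot,camera,camera_model,ticket
import cv2,numpy as np
np.set_printoptions(precision=4,suppress=True)
print(bot.get_obs(), bot.hold_point_z)
for n in("scene","side","wrist"):
    cv2.imwrite(f"pics/{n}0.png",camera(n)); print(n,camera_model(n))
E
```

```text
pics
{'time': 0.0, 'q': array([77.2349,  5.0126, 10.0347, 95.0975,  0.0003, 90.0006]), 'qd': array([ 0.0379,  0.024 , -0.0604, -0.0877, -0.0707, -0.0584]), 'joint_efforts': array([  0.0005, -52.0382,  46.4809,   0.0161,  -0.    ,  -0.    ]), 'ee_pos': array([0.1215, 0.5362, 0.2306]), 'tcp_rot': array([-179.9245,   -0.0003,  167.2343]), 'wrist_force': array([-0.7614, -0.3868,  0.4713]), 'torque': array([-0.029 , -0.0325, -0.0419]), 'grasp_force': 0.0, 'opening': 0.08551847461862448} 0.0187
scene {'K': array([[542.6536,   0.    , 316.4971],
       [  0.    , 542.6536, 244.9741],
       [  0.    ,   0.    ,   1.    ]]), 'pose': array([[-0.8789, -0.301 ,  0.3701, -0.0359],
       [-0.4769,  0.5357, -0.6968,  0.9521],
       [ 0.0115, -0.7889, -0.6144,  0.9497],
       [ 0.    ,  0.    ,  0.    ,  1.    ]])}
side {'K': array([[576.9711,   0.    , 321.9691],
       [  0.    , 576.9711, 236.3457],
       [  0.    ,   0.    ,   1.    ]]), 'pose': array([[ 0.9971, -0.0213,  0.0728,  0.3727],
       [-0.0723, -0.5593,  0.8258, -0.9292],
       [ 0.0231, -0.8287, -0.5593,  0.7747],
       [ 0.    ,  0.    ,  0.    ,  1.    ]])}
wrist {'K': array([[371.6483,   0.    , 319.7115],
       [  0.    , 371.6483, 239.4739],
       [  0.    ,   0.    ,   1.    ]]), 'T_tool_cam': array([[-0.0013, -0.9534, -0.3017,  0.0779],
       [ 1.    , -0.0014,  0.0003,  0.0003],
       [-0.0007, -0.3017,  0.9534, -0.1434],
       [ 0.    ,  0.    ,  0.    ,  1.    ]])}
```

View pics/scene0.png

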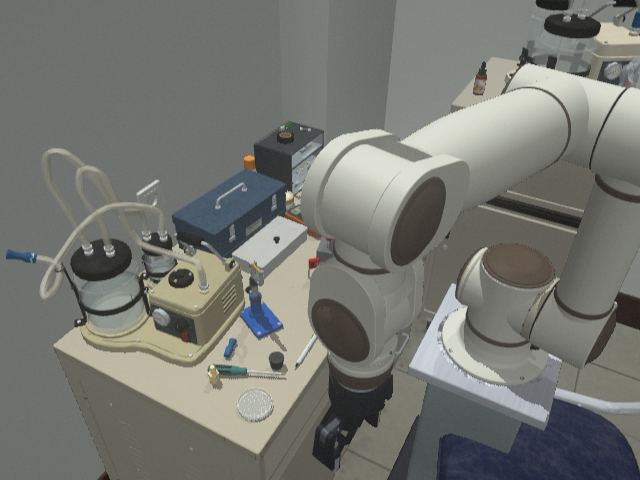

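View pics/side0.png

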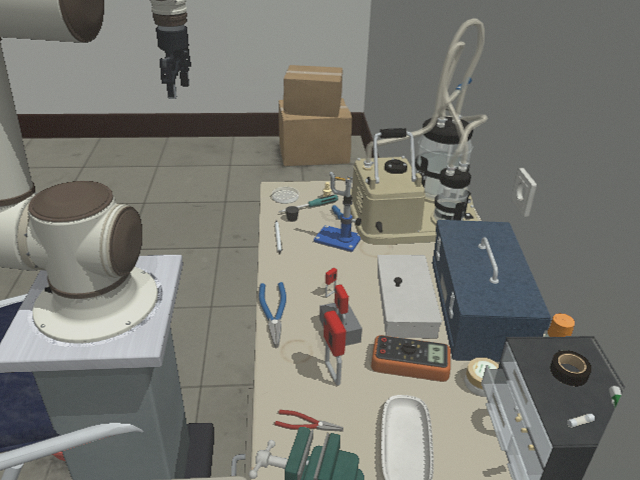

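The side view shows three red fobs: a small one at (331,277), one standing in the grey rack at (342,299), and a large one at (335,335). The stand is at (340,235), with its hook top near (342,183). I choose the one in the rack, and I'll check it in a crop.

```bash
python3 - <<'E'
import cv2,numpy as np
s=cv2.imread("pics/side0.png");c=cv2.imread("pics/scene0.png")
a=cv2.resize(s[255:395,290:390],None,fx=4,fy=4,interpolation=cv2.INTER_CUBIC)
b=cv2.resize(s[165:260,300:375],(400,507),interpolation=cv2.INTER_CUBIC)
b=cv2.copyMakeBorder(b,0,560-507,0,0,cv2.BORDER_CONSTANT)
cv2.imwrite("pics/crop1.png",np.hstack([a,b]))
E
```

```text
(no output)
```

View pics/crop1.png

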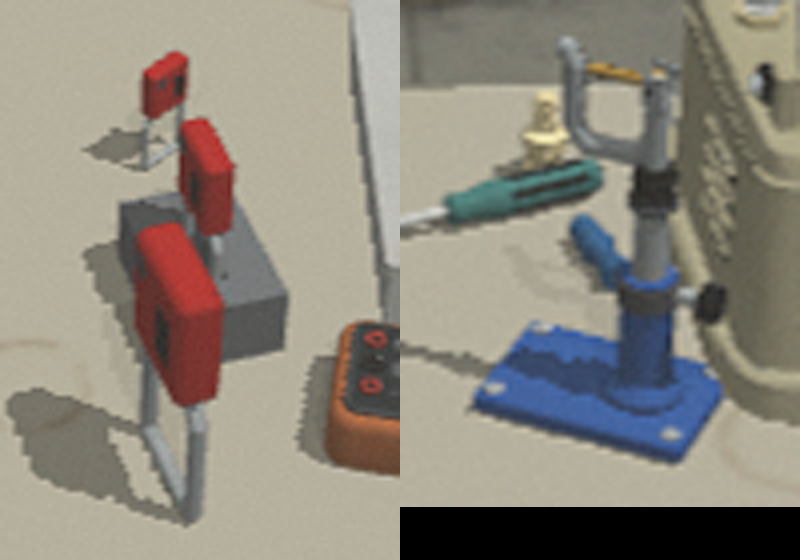

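The crop confirms it: the middle-sized fob stands in the grey rack, with the small one behind it and the large one in front. Hook: the nose is on the left (−x side of the image) and the post on the right. Next is coarse localization.

```bash
cat > h.py <<'E'
import numpy as np,cv2
from workcell import bot,camera,camera_model
from scipy.spatial.transform import Rotation as R
np.set_printoptions(precision=4,suppress=True)
def ray(n,p):
    m=camera_model(n);K=m["K"];P=m["pose"]
    return P[:3,3],P[:3,:3]@np.linalg.solve(K,[p[0],p[1],1.])
def onz(n,p,z):
    o,d=ray(n,p);return o+d*(z-o[2])/d[2]
def toolT(obs):
    T=np.eye(4);T[:3,:3]=R.from_euler("xyz",obs["tcp_rot"],degrees=True).as_matrix();T[:3,3]=obs["ee_pos"];return T
def wray(T,p):
    m=camera_model("wrist");K=m["K"];f=K[0,0]
    d=np.array([p[0]-K[0,2],p[1]-K[1,2]]);r=np.hypot(*d);t=r/f
    v=np.array([*(d/max(r,1e-9)*np.sin(t)),np.cos(t)])
    C=T@m["T_tool_cam"];return C[:3,3],C[:3,:3]@v
def wonz(T,p,z):
    o,d=wray(T,p);return o+d*(z-o[2])/d[2]
def wproj(T,X):
    m=camera_model("wrist");K=m["K"];C=np.linalg.inv(T@m["T_tool_cam"])
    v=C[:3,:3]@np.asarray(X)+C[:3,3];t=np.arctan2(np.hypot(v[0],v[1]),v[2]);u=v[:2]/np.hypot(v[0],v[1])
    return K[:2,2]+K[0,0]*t*u
def proj(n,X):
    m=camera_model(n);C=np.linalg.inv(m["pose"]);v=m["K"]@(C[:3,:3]@np.asarray(X)+C[:3,3]);return v[:2]/v[2]
E
python3 - <<'E'
from h import *
s=lambda x,y:(290+x/4,255+y/4)
h=lambda x,y:(300+(x-400)/5.333,165+y/5.333)
for a,z in [((120,203),.036),((288,292),.036),((222,325),.036)]: print("rack",onz("side",s(*a),z))
for a in [(182,125),(205,119),(233,163),(208,172)]: print("fobtop",onz("side",s(*a),.1))
print("large",[onz("side",s(*a),0) for a in [(150,430),(193,520)]])
print("small",[onz("side",s(*a),0) for a in [(147,165),(180,150)]])
for a in [(475,400),(540,322),(723,380),(683,455)]: print("foot",onz("side",h(*a),.01))
print("nose",onz("side",h(570,42),.165),"post",onz("side",h(662,65),.155))
E
```

```text
rack [ 0.4476 -0.0787  0.036 ]
rack [ 0.5212 -0.1448  0.036 ]
rack [ 0.4882 -0.165   0.036 ]
fobtop [ 0.4737 -0.099   0.1   ]
fobtop [ 0.4848 -0.095   0.1   ]
fobtop [ 0.4943 -0.1272  0.1   ]
fobtop [ 0.4823 -0.133   0.1   ]
large [array([ 0.454 , -0.1937,  0.    ]), array([ 0.4685, -0.2473,  0.    ])]
small [array([ 0.4674, -0.008 ,  0.    ]), array([0.4857, 0.0034, 0.    ])]
foot [0.4526 0.1853 0.01  ]
foot [0.4861 0.2472 0.01  ]
foot [0.564  0.1968 0.01  ]
foot [0.5394 0.1401 0.01  ]
nose [0.493  0.2259 0.165 ] post [0.5324 0.2228 0.155 ]
```

{"fn": "send_rows", "kwargs": {"targets": "-454 -293 -70 60 0;-454 -293 -70 60 0;-454 -293 -70 60 0;-454 -293 -70 60 0;-454 -293 -70 60 0;-454 -293 -70 60 0;-454 -293 -70 60 0;-454 -293 -70 60 0;-454 -293 -70 60 0;-454 -293 -70 60 0;-454 -293 -70 60 0;-454 -293 -70 60 0;-454 -293 -70 60 0"}}

```text
time: 1.78
ee_pos: [0.499, 0.1511, 0.3014]
tcp_rot: [180.0, -0.0, 107.3]
wrist_force: [-0.8, -0.6, -0.5]
opening: 0.0851
grasp_force: 0.0
```

```bash
python3 - <<'E'
from h import *
o=bot.get_obs();print(o["time"],o["ee_pos"],o["tcp_rot"],o["q"],o["qd"])
im=camera("wrist");cv2.imwrite("pics/w1.png",im)
np.save("T1.npy",toolT(o))
E
```

```text
1.775 [0.499  0.1511 0.3014] [179.9874  -0.0013 107.3238] [ 16.8478   3.2368  16.1694 102.92     0.0014  89.5239] [-0.1793  0.065   0.1277  0.0347  0.0583  0.0534]
```

View pics/w1.png

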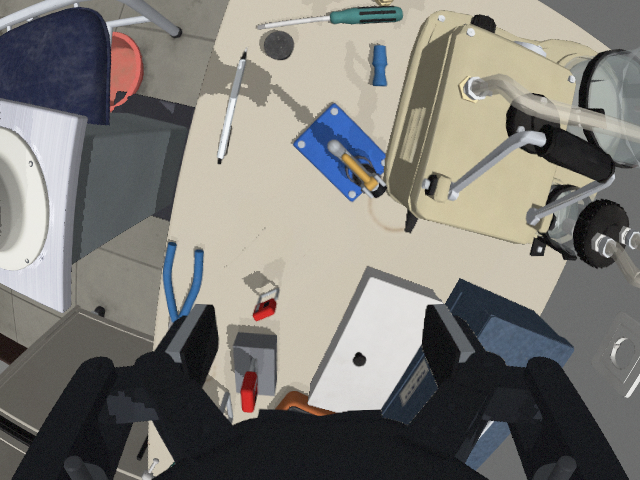

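The wrist view shows the stand at (342,150) with the gate at (355,165), nose at (335,147) and post at (378,187). The rack is at (255,365) with the fob at (250,390), and the small fob is at (264,305). I'll zoom in on the hook and take a second view nearer the rack.

{"fn": "send_rows", "kwargs": {"targets": "130 0 0 0 120;130 0 0 0 120;130 0 0 0 120;130 0 0 0 120"}}

```text
time: 2.33
ee_pos: [0.4607, 0.2749, 0.3013]
tcp_rot: [-180.0, 0.0, 107.3]
wrist_force: [0.8, -1.7, 0.7]
opening: 0.0454
grasp_force: 0.0
```

```bash
python3 - <<'E'
from h import *
o=bot.get_obs();print(o["time"],o["ee_pos"],o["tcp_rot"])
im=camera("wrist");cv2.imwrite("pics/w2.png",im)
np.save("T2.npy",toolT(o))
p=wproj(toolT(o),[.511,.205,.1]);print(p)
a=cv2.imread("pics/w1.png")[95:210,285:395]
x,y=int(p[0])-55,int(p[1])-58;print(x,y)
b=im[y:y+115,x:x+110]
cv2.imwrite("pics/crop2.png",np.hstack([cv2.resize(i,(396,414),interpolation=cv2.INTER_CUBIC) for i in(a,b)]))
E
```

```text
2.325 [0.4607 0.2749 0.3013] [-179.9961    0.0166  107.3374]
[346.9445 286.6476]
291 228
```

View pics/crop2.png

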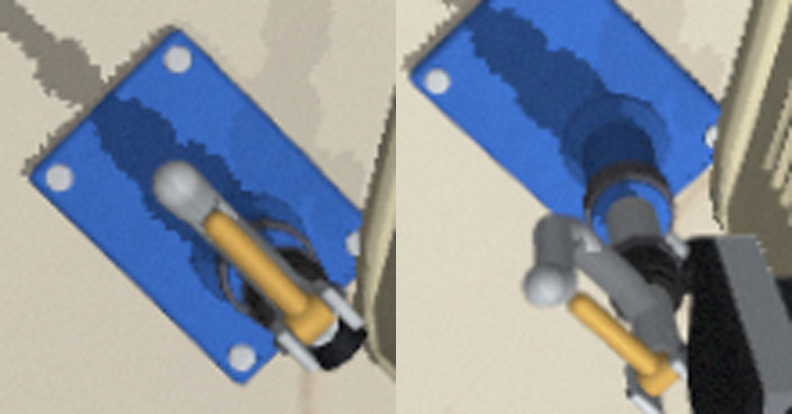

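The crops show the nose ball at (178,185) left and (150,285) right, the gate from (215,225) to (312,318), and foot bolts at (178,59), (58,178), (241,357), (355,242).

```bash
python3 - <<'E'
from h import *
T1,T2=np.load("T1.npy"),np.load("T2.npy")
f1=lambda x,y:(285+(x+.5)/3.6-.5,95+(y+.5)/3.6-.5); f2=lambda x,y:(291+(x+.5)/3.6-.5,228+(y+.5)/3.6-.5)
B=[wonz(T1,f1(*p),.0105) for p in[(178,59),(58,178),(241,357),(355,242)]]
print(np.array(B),"centre",np.mean(B,0))
print("v2",[wonz(T2,f2(*p),.0105) for p in[(40,81),(314,137)]])
d=(B[2]-B[1])+(B[3]-B[0]);print("yaw",np.degrees(np.arctan2(d[1],d[0])))
e=B[0]-B[1]+B[3]-B[2];print("yaw y",np.degrees(np.arctan2(e[1],e[0]))-90)
def tri(a,b):
    (o,u),(p,v)=wray(T1,a),wray(T2,b)
    s,t=np.linalg.lstsq(np.c_[u,-v],p-o,rcond=None)[0];return (o+s*u+p+t*v)/2,np.linalg.norm(o+s*u-p-t*v)
for n,a,b in[("nose",(180,185),(151,285)),("gatenose",(212,222),(182,302)),("gatehinge",(312,318),(264,373))]:
    X,g=tri(f1(*a),f2(*b));print(n,X,g,"side",proj("side",X),"scene",proj("scene",X))
E
```

```text
[[0.4862 0.2467 0.0105]
 [0.4609 0.1984 0.0105]
 [0.5355 0.1598 0.0105]
 [0.5592 0.2079 0.0105]] centre [0.5105 0.2032 0.0105]
v2 [array([0.4607, 0.1981, 0.0105]), array([0.5585, 0.2066, 0.0105])]
yaw -27.643266275042894
yaw y -26.94111032907641
nose [0.4902 0.2143 0.1722] 0.00014694380113575275 side [331.1875 172.4367] scene [261.8667 272.2743]
gatenose [0.4996 0.2088 0.1657] 0.0005435000575670859 side [335.484  176.1334] scene [259.8113 271.7213]
gatehinge [0.5256 0.1958 0.1659] 0.0003590913524345647 side [347.6919 178.6592] scene [253.2313 264.6545]
```

{"fn": "send_rows", "kwargs": {"targets": "-437 -95 30 0 110;-437 -95 30 0 110;-437 -95 30 0 110;-437 -95 30 0 110;-437 -95 30 0 110;-437 -95 30 0 110;-437 -95 30 0 110;-437 -95 30 0 110;-437 -95 30 0 110;-437 -95 30 0 110"}}

```text
time: 3.62
ee_pos: [0.4996, -0.1704, 0.2717]
tcp_rot: [180.0, 0.0, 107.3]
wrist_force: [-0.3, 0.5, 0.3]
opening: 0.0489
grasp_force: 0.0
```

```bash
python3 - <<'E'
from h import *
o=bot.get_obs();print(o["time"],o["ee_pos"],o["tcp_rot"],o["q"])
im=camera("wrist");cv2.imwrite("pics/w3.png",im)
T=toolT(o);np.save("T3.npy",T)
p=wproj(T,[.484,-.113,.06]);print(p)
x,y=int(p[0])-60,int(p[1])-70;print(x,y)
x=max(x,0);y=max(y,0)
cv2.imwrite("pics/crop3.png",cv2.resize(im[y:y+140,x:x+120],None,fx=4,fy=4,interpolation=cv2.INTER_CUBIC))
E
```

```text
3.625 [ 0.4996 -0.1704  0.2717] [179.9755   0.0037 107.2567] [-18.8372   3.0039  12.5291  99.5033   0.0115  53.906 ]
[322.2771 144.9486]
262 74
```

View pics/crop3.png

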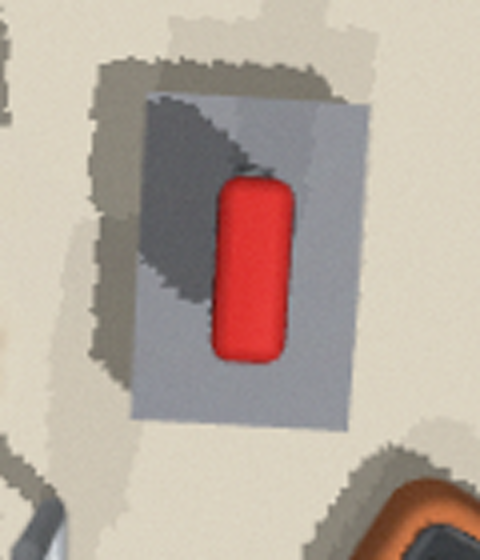

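The crop shows the rack top with corners (147,93), (370,104), (347,431), (131,418), and the red grip with corners (222,180), (294,183), (285,360), (212,357).

```bash
python3 - <<'E'
from h import *
T=np.load("T3.npy")
f=lambda x,y:(262+(x+.5)/4-.5,74+(y+.5)/4-.5)
C=np.array([wonz(T,f(*p),.036) for p in[(147,93),(370,104),(347,431),(131,418)]])
G=np.array([wonz(T,f(*p),.098) for p in[(221,178),(295,181),(286,363),(211,360)]])
for n,A in(("rack",C),("grip",G)):
    u=A[0]+A[1]-A[2]-A[3];v=A[1]-A[0]+A[2]-A[3]
    print(n,A.mean(0),"yaw",np.degrees(np.arctan2(u[1],u[0]))-90,np.degrees(np.arctan2(v[1],v[0])),"size",np.hypot(*u[:2])/2,np.hypot(*v[:2])/2)
print(toolT(bot.get_obs())[:3,:3])
E
```

```text
rack [ 0.4842 -0.1078  0.036 ] yaw 13.883679019235444 14.12680535942061 size 0.08388667670525264 0.05573467685854498
grip [ 0.4844 -0.1075  0.098 ] yaw 14.336179202194018 14.990192945103567 size 0.039001716936458694 0.01576077153460483
[[-0.2974  0.9548  0.0007]
 [ 0.9548  0.2974 -0.0001]
 [-0.0003  0.0006 -1.    ]]
```

{"fn": "send_rows", "kwargs": {"targets": "64 4 0 3.2 110;64 4 0 3.2 110;64 4 60 3.2 110;64 4 120 3.2 110;64 4 160 3.2 110;64 4 190 3.2 110;64 4 207 3.2 110;64 4 207 3.2 110;64 4 207 3.2 110;64 4 207 3.2 255;64 4 207 3.2 255;64 4 207 3.2 255;64 4 207 3.2 255;64 4 207 3.2 255;64 4 207 3.2 255", "newtons": 60}}

```text
time: 5.55
ee_pos: [0.4852, -0.1088, 0.0652]
tcp_rot: [179.9, 0.0, 104.0]
wrist_force: [0.1, 0.3, 5.4]
opening: 0.0153
grasp_force: 58.9
```

{"fn": "send_rows", "kwargs": {"targets": "0 0 -20 0 255;0 0 -50 0 255;0 0 -100 0 255;0 0 -160 0 255;0 0 -215 0 255;0 0 -235 0 255;0 0 -235 0 255;0 0 -235 0 255"}}

```text
time: 6.55
ee_pos: [0.4844, -0.1087, 0.2978]
tcp_rot: [-179.9, -0.1, 104.0]
wrist_force: [-0.7, 0.0, -1.9]
opening: 0.0154
grasp_force: 59.3
```

```bash
python3 - <<'E'
from h import *
o=bot.get_obs();print(o["time"],o["ee_pos"],o["tcp_rot"],o["wrist_force"],o["opening"])
T=toolT(o);print(T[:3,:3].T@(np.array([.5004,.2090,.30])-o["ee_pos"])*1000)
E
```

```text
6.55 [ 0.4844 -0.1087  0.2978] [-179.8999   -0.051   104.0317] [-0.7025  0.0488 -1.8809] 0.015376546427221003
[304.3254  92.5133  -2.1091]
```

{"fn": "send_rows", "kwargs": {"targets": "304 92 -2 41.3 255;304 92 -2 41.3 255;304 92 -2 41.3 255;304 92 -2 41.3 255;304 92 -2 41.3 255;304 92 -2 41.3 255;304 92 -2 41.3 255;304 92 -2 41.3 255;304 92 -2 41.3 255;304 92 -2 41.3 255"}}

```text
time: 7.8
ee_pos: [0.5002, 0.2077, 0.3014]
tcp_rot: [180.0, -0.0, 62.7]
wrist_force: [0.6, 0.0, -0.3]
opening: 0.0154
grasp_force: 59.2
```

```bash
python3 - <<'E'
from h import *
o=bot.get_obs();print(o["time"],o["ee_pos"],o["tcp_rot"],o["wrist_force"],o["opening"])
np.save("T4.npy",toolT(o))
w,s=camera("wrist"),camera("side")
cv2.imwrite("pics/w4.png",w);cv2.imwrite("pics/s4.png",s)
b=o["ee_pos"]-[0,0,.054];print("bar side",proj("side",b),"bar wrist",wproj(toolT(o),b))
a=cv2.resize(s[100:230,285:400],(460,520),interpolation=cv2.INTER_CUBIC)
p=wproj(toolT(o),b).astype(int);x,y=p[0]-50,p[1]-110;print(x,y)
c=w[y:y+173,x:x+113];print(c.shape)
cv2.imwrite("pics/crop4.png",np.hstack([a,cv2.resize(c,(339,520),interpolation=cv2.INTER_CUBIC)]))
E
```

```text
7.8 [0.5002 0.2077 0.3014] [179.9939  -0.0056  62.6585] [ 0.572   0.0401 -0.3372] 0.015425133980046198
bar side [337.2147 142.7519] bar wrist [321.2144 264.4908]
271 154
(173, 113, 3)
```

View pics/crop4.png

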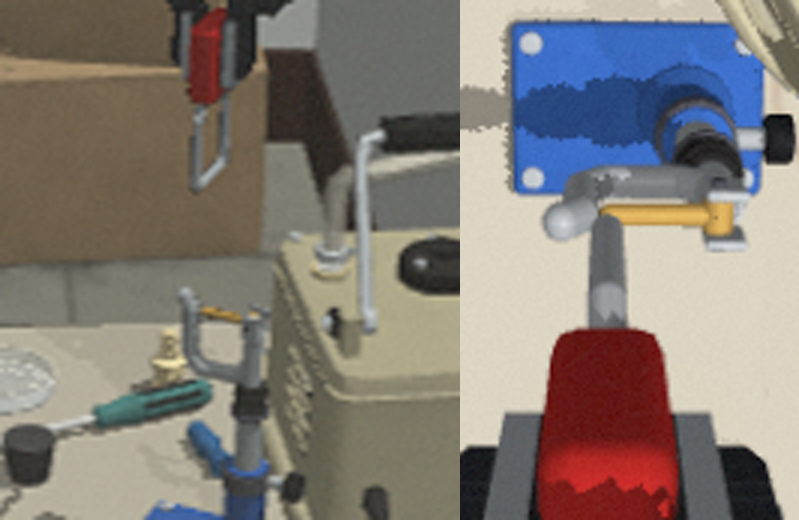

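The bar centre in the side view is at about (337.4,143.5), close to the prediction of (337.2,142.8). In the wrist view the bar sits between nose and hinge, so it is centred. I'll check the pump handle's clearance from the gripper body.

```bash
python3 - <<'E'
from h import *
T1=np.load("T1.npy")
for a,b in[((530,137),(378.7,134)),((455,193),(376,180))]:
    (o,u),(p,v)=wray(T1,a),ray("side",b)
    s,t=np.linalg.lstsq(np.c_[u,-v],p-o,rcond=None)[0];print(o+s*u,p+t*v)
o=bot.get_obs();print(toolT(o)[:3,:3].T@(np.array([.5004,.2090,.30])-o["ee_pos"])*1000)
E
```

```text
[0.5969 0.2631 0.2404] [0.5996 0.2633 0.242 ]
[0.5966 0.209  0.1564] [0.5919 0.2088 0.1544]
[ 1.0535 -0.3845  1.4408]
```

{"fn": "send_rows", "kwargs": {"targets": "1 0 25 0 255;1 0 50 0 255;1 0 66 0 255;1 0 70 0 255;1 0 70 0 255;1 0 70 0 255"}}

```text
time: 8.65
ee_pos: [0.5009, 0.2094, 0.2322]
tcp_rot: [180.0, -0.1, 62.7]
wrist_force: [1.3, 0.1, -0.4]
opening: 0.0152
grasp_force: 59.2
```

{"fn": "send_rows", "kwargs": {"targets": "0 0 2 0 255;0 0 4 0 255;0 0 6 0 255;0 0 8 0 255;0 0 10 0 255;0 0 12 0 255;0 0 12 0 255;0 0 12 0 255"}}

```text
time: 9.65
ee_pos: [0.5011, 0.2093, 0.2196]
tcp_rot: [179.9, -0.0, 62.7]
wrist_force: [3.9, -1.5, 0.4]
opening: 0.0151
grasp_force: 59.6
```

{"fn": "send_rows", "kwargs": {"targets": "0 1 0 0 255;0 1.5 0 0 255;0 1.5 0 0 255;0 1.5 0 0 255"}}

```text
time: 10.15
ee_pos: [0.5017, 0.2088, 0.219]
tcp_rot: [-180.0, 0.0, 62.7]
wrist_force: [-0.2, 0.5, 0.5]
opening: 0.0156
grasp_force: 59.4
```

```bash
python3 - <<'E'
from h import *
o=bot.get_obs();print(o["ee_pos"],o["wrist_force"],o["torque"])
s=camera("side");cv2.imwrite("pics/s5.png",s)
w=camera("wrist");o=bot.get_obs();print(o["wrist_force"],o["torque"])
a=cv2.resize(s[125:205,300:380],(480,480),interpolation=cv2.INTER_CUBIC)
c=cv2.resize(w[150:310,270:375],(315,480),interpolation=cv2.INTER_CUBIC)
cv2.imwrite("pics/crop5.png",np.hstack([a,c]))
E
```

```text
[0.5017 0.2088 0.219 ] [-0.1619  0.4529  0.4913] [ 0.1171  0.1278 -0.0144]
[-0.5738  0.2119 -0.0118] [0.0827 0.2065 0.0628]
```

View pics/crop5.png

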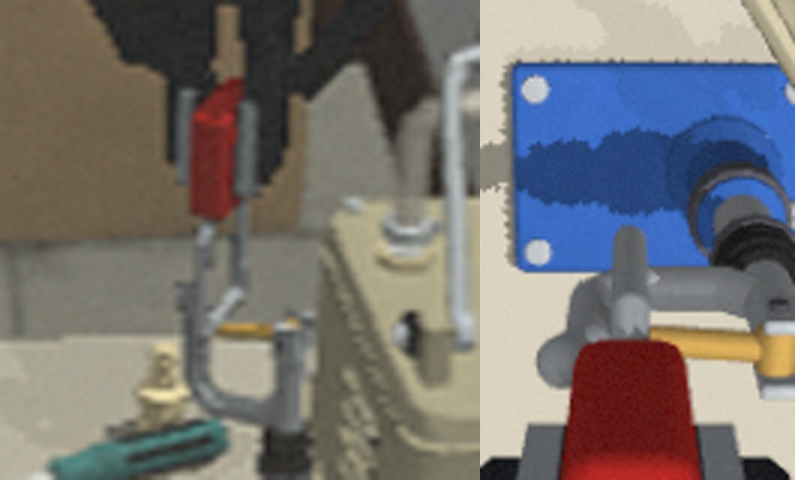

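The bar now hangs just above the gate beside the nose, and the sideways load is gone. I'll shift 1 mm more toward the spine and press down.

{"fn": "send_rows", "kwargs": {"targets": "0 1 2 0 255;0 1 4 0 255;0 1 6 0 255;0 1 8 0 255;0 1 8 0 255;0 1 8 0 255"}}

```text
time: 11.0
ee_pos: [0.5028, 0.2083, 0.2113]
tcp_rot: [-180.0, -0.0, 62.7]
wrist_force: [0.0, 0.9, 2.4]
opening: 0.0157
grasp_force: 59.7
```

{"fn": "send_rows", "kwargs": {"targets": "0 0 2 0 255;0 0 4 0 255;0 0 6 0 255;0 0 6 0 255;0 0 6 0 255"}}

```text
time: 11.62
ee_pos: [0.5025, 0.2084, 0.2051]
tcp_rot: [-179.9, 0.0, 62.7]
wrist_force: [-3.4, 1.7, 3.3]
opening: 0.0151
grasp_force: 59.6
```

{"fn": "send_rows", "kwargs": {"targets": "0 0 2 0 255;0 0 4 0 255;0 0 4 0 255;0 0 4 0 255"}}

```text
time: 12.12
ee_pos: [0.5022, 0.2084, 0.2007]
tcp_rot: [-179.9, 0.0, 62.7]
wrist_force: [-5.4, 2.9, -0.1]
opening: 0.0154
grasp_force: 59.3
```

{"fn": "send_rows", "kwargs": {"targets": "0 0 2 0 255;0 0 4 0 255;0 0 4 0 255;0 0 4 0 255"}}

```text
time: 12.62
ee_pos: [0.503, 0.2081, 0.1973]
tcp_rot: [180.0, 0.0, 62.7]
wrist_force: [0.1, 1.1, -1.2]
opening: 0.0152
grasp_force: 59.4
```

{"fn": "send_rows", "kwargs": {"targets": "0 0 2 0 255;0 0 4 0 255;0 0 4 0 255;0 0 4 0 255"}}

```text
time: 13.12
ee_pos: [0.5029, 0.2082, 0.1933]
tcp_rot: [180.0, 0.0, 62.7]
wrist_force: [-0.3, 0.2, -0.6]
opening: 0.0152
grasp_force: 59.4
```

```bash
python3 - <<'E'
from h import *
o=bot.get_obs();print(o["ee_pos"],o["wrist_force"],o["torque"])
s=camera("side");w=camera("wrist")
a=cv2.resize(s[125:205,300:380],(480,480),interpolation=cv2.INTER_CUBIC)
c=cv2.resize(w[150:310,270:375],(315,480),interpolation=cv2.INTER_CUBIC)
cv2.imwrite("pics/crop6.png",np.hstack([a,c]))
E
```

```text
[0.5029 0.2082 0.1933] [-0.3034  0.1966 -0.5528] [-0.0345 -0.0536 -0.0653]
```

View pics/crop6.png

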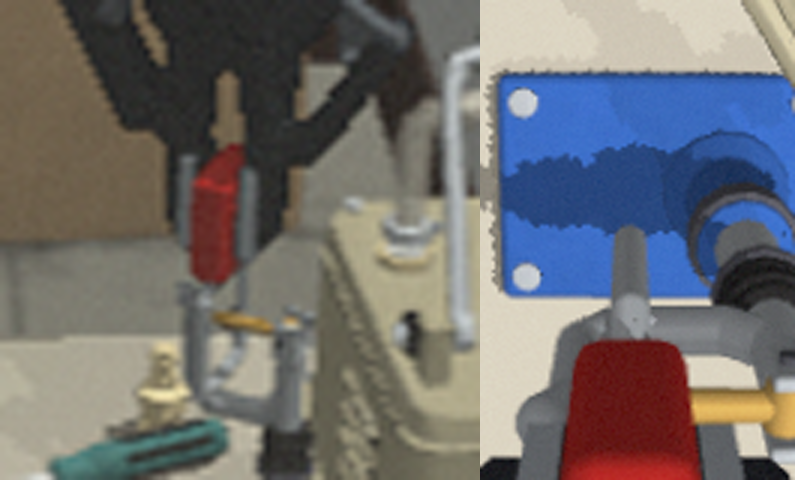

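The gate is shut over the bar, at crop (245,320). The bar is inside the U at (230,365). Now I'll raise it to feel the gate from below.

{"fn": "send_rows", "kwargs": {"targets": "0 0 -6 0 255;0 0 -12 0 255;0 0 -16 0 255;0 0 -18 0 255;0 0 -18 0 255;0 0 -18 0 255"}}

```text
time: 13.98
ee_pos: [0.5028, 0.2083, 0.2111]
tcp_rot: [-180.0, 0.0, 62.7]
wrist_force: [-0.3, 0.4, -1.9]
opening: 0.0155
grasp_force: 59.4
```

{"fn": "send_rows", "kwargs": {"targets": "0 0 -1 0 255;0 0 -2 0 255;0 0 -3 0 255;0 0 -3 0 255"}}

```text
time: 14.48
ee_pos: [0.5029, 0.2083, 0.2143]
tcp_rot: [-180.0, -0.0, 62.7]
wrist_force: [-0.8, 0.5, -1.9]
opening: 0.0156
grasp_force: 59.4
```

{"fn": "send_rows", "kwargs": {"targets": "0 0 -1 0 255;0 0 -2 0 255;0 0 -2 0 255;0 0 -2 0 255"}}

```text
time: 14.98
ee_pos: [0.5028, 0.2083, 0.216]
tcp_rot: [-180.0, 0.0, 62.7]
wrist_force: [-0.4, 0.6, -3.5]
opening: 0.0152
grasp_force: 59.0
```

{"fn": "send_rows", "kwargs": {"targets": "0 0 -1 0 255;0 0 -1.5 0 255;0 0 -1.5 0 255;0 0 -1.5 0 255;0 0 -1.5 0 255"}}

```text
time: 15.6
ee_pos: [0.5028, 0.2082, 0.2176]
tcp_rot: [-180.0, 0.0, 62.7]
wrist_force: [-0.8, 0.1, -7.9]
opening: 0.0152
grasp_force: 58.5
```

{"fn": "send_rows", "kwargs": {"targets": "0 0 0 0 255;0 0 0 0 255;0 0 0 0 255;0 0 0 0 255;0 0 0 0 255;0 0 0 0 255"}}

```text
time: 16.35
ee_pos: [0.5028, 0.2083, 0.2178]
tcp_rot: [-180.0, 0.0, 62.7]
wrist_force: [-0.5, 0.4, -7.9]
opening: 0.0153
grasp_force: 58.5
```

{"fn": "send_rows", "kwargs": {"targets": "0 0 -1 0 255;0 0 6 0 255;0 0 12 0 255;0 0 18 0 255;0 0 23 0 255;0 0 25 0 255;0 0 25 0 255;0 0 25 0 255"}}

```text
time: 17.35
ee_pos: [0.5029, 0.2083, 0.193]
tcp_rot: [180.0, -0.0, 62.7]
wrist_force: [0.6, 0.2, -0.9]
opening: 0.0152
grasp_force: 60.0
```

{"fn": "send_rows", "kwargs": {"targets": "0 0 1.5 0 255;0 0 1.5 0 255;0 0 1.5 0 150;0 0 1.5 0 90;0 0 1.5 0 60;0 0 1.5 0 60;0 0 1.5 0 60;0 0 1.5 0 60"}}

```text
time: 18.35
ee_pos: [0.5028, 0.2083, 0.1913]
tcp_rot: [-180.0, 0.0, 62.7]
wrist_force: [0.9, 0.5, 0.2]
opening: 0.0652
grasp_force: 0.0
```

{"fn": "send_rows", "kwargs": {"targets": "0 0 -10 0 60;0 0 -25 0 60;0 0 -50 0 60;0 0 -90 0 60;0 0 -130 0 60;0 0 -130 0 60;0 0 -130 0 60;0 0 -130 0 60;0 0 -130 0 60;0 0 -130 0 60;0 0 -130 0 60;0 0 -130 0 60;0 0 -130 0 60;0 0 -130 0 60;0 0 -130 0 60;0 0 -130 0 60"}}

```text
time: 20.35
ee_pos: [0.5029, 0.2083, 0.3213]
tcp_rot: [180.0, -0.0, 62.7]
wrist_force: [0.5, 0.5, -0.1]
opening: 0.0653
grasp_force: 0.0
```

```bash
python3 - <<'E'
from h import *
o=bot.get_obs();print(o["time"],o["ee_pos"],o["wrist_force"],o["opening"])
s=camera("side");w=camera("wrist")
a=cv2.resize(s[125:225,290:390],(480,480),interpolation=cv2.INTER_CUBIC)
c=cv2.resize(w[100:310,255:395],(320,480),interpolation=cv2.INTER_CUBIC)
cv2.imwrite("pics/crop7.png",np.hstack([a,c]))
E
```

```text
20.35 [0.5029 0.2083 0.3213] [ 0.5184  0.4558 -0.1097] 0.06530945549563104
```

View pics/crop7.png

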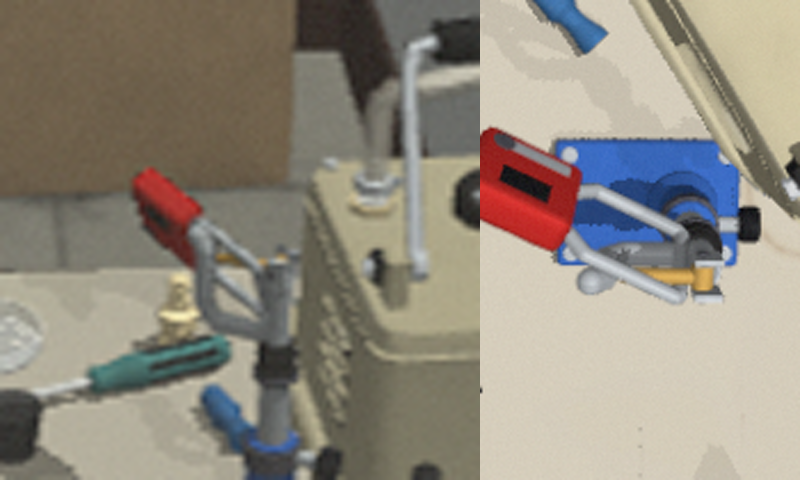

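The fob leans over the nose with its bar inside the hook near the spine, and the gate is shut. I'll check that it is at rest, then hand in.

```bash
python3 - <<'E'
from h import *
from workcell import ticket
a=camera("side")[125:225,290:390].astype(int)
for _ in range(6): b=camera("side")[125:225,290:390].astype(int)
d=np.abs(a-b).max();print(d,(np.abs(a-b).max(2)>30).sum())
if (np.abs(a-b).max(2)>30).sum()<15: print(ticket.job_done())
E
```

```text
11 0
the job is handed in; nothing more can be done
None
```

The job is handed in: the middle-sized fob is on the hook with the gate shut over its bar, after a tug of about 7 N for roughly a second; it now rests leaning over the nose, with the gripper well clear.

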